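# Load a glaze test tile into the reader and latch its tray

### The job

Lay the blue test tile flat in the pocket of the colour reader's sprung tray, glazed face up, then press the tray gently into the reader until its push-push latch has caught, and let go. Check that the tray stays in by itself (if it comes back out, press it again). Set the tile down softly, never force the tray (keep below 18 N), and leave the other tiles and the cup on the balance where they are.

Things in the scene. Friction and masses are not known exactly. Their poses are not given: they have to be found in the camera images.
- blue_tile: The blue glazed square test tile to be loaded: 44 x 44 mm, 12 mm thick, about 55 g, lying flat on the table, blue face up, turned any way. Origin: centre of its underside; z is up; x and y are square to its edges. It never has to be turned over, and a quarter turn makes no difference.
- white_tile: A white test tile of the same size, lying on the table; leave it alone (it must stay within 20 mm of its place). Origin: centre of its underside.
- brown_tile: A terracotta brown test tile of the same size, lying on the table; leave it alone (it must stay within 20 mm of its place). Origin: centre of its underside.
- weigh_cup: Steel cup, 84 mm wide and 55 mm high, on the pan of the balance at the left; leave it alone (within 20 mm). Origin: centre of its underside.
- reader: Colour reader, fixed to the table: a low white box 220 mm deep (its x), 170 mm wide (its y), 78 mm high, with a clear window in its roof and the tray coming out of its front. Origin: centre of its underside; x points from front to back, level, the way the tray is pressed in; front face at x = -110 mm; yaw varies.
- tray_front (a point): The middle of the outer face of the tray's upright orange front panel, on the black press pad; moves with the tray. The panel is 136 mm wide, 12 mm thick, from 14 to 68 mm above the table; this point is 44 mm up. Axes as the reader's: x points into the reader (the press direction), y along the panel, z up.
- tray_pocket (a point): Middle of the tray pocket's floor, 32 mm above the table, 52 mm behind tray_front; moves with the tray; axes as the reader's. Pocket 50 x 50 mm (3 mm play round the tile), grey floor, black rim 4 mm high, open for 30 mm in the middle of its two y sides, where fingers holding the tile by its y sides can go down. Tray out: 46 mm from here to the reader's front.
- tray (a joint): Tray travel, m: 0 fully out (start), grows inward. Spring: 2 N out, 4.5 N in; drag 2 N per 0.1 m/s. Push-push latch: catch depth differs each time, 0.060 to 0.083; a buffer (4 N/mm) is met 2 mm before, so it catches at 11 to 13 N: press to 15, hold 0.3 s. Released, a caught tray backs 6 to 10 mm and rests at 0.052 to 0.076; else it runs out to 0. Pressing a caught tray as far frees it. Over 20 N harms it.
Not all that is in view belongs to the job. Of the things like the blue_tile, leave any that is pink; of the rest the smaller one is meant.

How it is judged (in metres and radians):
On the way, in this order (a step that is already met when the one before it is completed fails the run):
1. the blue tile lies flat in the pocket, let go, with the tray still out (horizontal distance between blue_tile and tray_pocket below 0.007 m and z of blue_tile in the frame of tray_pocket between -0.0025 and 0.0025 m and angle between blue_tile's own z axis and vertical below 0.06 rad and value of joint tray below 0.02 m and contact force between the fingers and blue_tile below 0.1 N), for 0.2 s.
2. the tray is pressed in and holds there on its latch, untouched (value of joint tray above 0.046 m and contact force between the fingers and tray below 0.05 N), for 0.4 s.
At the end, for the whole second after the job is handed in: The tray stays in by itself, held by its latch more than 46 mm in and at rest, with the blue tile at rest, flat on the floor of the tray's pocket (within 7 mm of its middle, underside within 2.5 mm of the pocket floor) (value of joint tray above 0.046 m and velocity of joint tray between -0.01 and 0.01 m/s and horizontal distance between blue_tile and tray_pocket below 0.007 m and z of blue_tile in the frame of tray_pocket between -0.0025 and 0.0025 m and angle between blue_tile's own z axis and vertical below 0.06 rad and linear speed of blue_tile below 0.02 m/s); the robot touches nothing.
It fails at once if the tray is pushed with more than 20 N (contact force between any of the fingers, the arm and tray above 20 N).
It fails at once if the blue tile is dropped or rammed onto the tray (more than 30 N between them) (contact force between blue_tile and tray above 30 N).
It fails at once if another tile or the cup is moved by more than 20 mm (distance of any of white_tile, brown_tile, weigh_cup from where it was at the start of the episode above 0.02 m).
It also fails if it takes over 53 s, if anything falls off the work surface, if the arm or the gripper's body presses on something with over 40 N, if the wrist force passes 120 N, or if a joint passes its speed limit or range.

### The arm

A 6-joint arm with a two-finger parallel gripper is mounted at the origin on the work surface. World frame = base frame: x ahead of the robot, y to its left, z up, the work surface at z = 0. Lengths are in m, angles in degrees, forces in N, time in s.
With the tool pointing down it reaches from about 0.35 to 0.875 m from the base axis. Payload 4.2 kg.
Tool frame: the origin (TCP) lies midway between the tips of the shut fingers; the grasp point (between the pads) lies 19 mm behind it; y points along the fingers, x is the direction in which the jaws open and shut, and the axes are right-handed (so a half turn about y gives the same grasp; the last joint's range is limited). The gripper opens to 87 mm and grips with 3 to 60 N. Pads are 19 mm wide; open, the fingers measure 117 mm over their backs; the gripper's body (75 mm by 190 mm) begins 51 mm behind the grasp point.
Start: joints at [14.817, 22.042, 0.453, 0, -68.411, -14.817], TCP at [0.625, 0, 0.223] pointing down, gripper open.
Joint ranges: [-179.83, 179.83], [-69.29, 118.12], [-61.27, 80.66], [-181.25, 117.63], [-171.15, -9.14], [-177.46, 177.46]. Speed limits (degrees/s): [159.86, 159.86, 180, 180, 180, 180].

### API

Orientations are given as a 3x3 rotation matrix whose columns are the frame's x, y, z axes.
In Python, from station import * gives the robot as it stands.
- The arm moves only by the tool jog_arm, never from a script. Its argument "series" is a list of rows, each a list of 3 entries, a list of its own where there are three numbers: the shift along the tool's x, y, z in m, then the turn, a rotation vector about the tool's x, y, z in degrees, then the finger opening in m, from 0 to 0.087. A call has 1 to 10 rows; each row shifts and turns the commanded pose from where the row before left it, along the tool's axes as they then stand; what a row does not reach is not made up. A row lasts 1/8 s, in which the tool goes at most 62.5 mm and 10.7 degrees, less where a joint would pass 70% of its speed; a pose out of reach is approached as far as the arm can. A call is refused whole if a number of a shift passes 0.0625 or a number of a turn 10.7, either way. A call with a gripper value outside its range is refused whole. The fingers move at their own pace and stop on an object; the grip force is fixed at half the most. Time passes only in rows, so rows that do not move let the fingers close. It gives the time, the measured TCP pose, the force and the opening at its end, in the units of the state.
- sense(): the state, without advancing time (a new reading comes with each control period).
- capture(name): name is "scene" or "side" or "wrist"; returns the picture (400x640x3 uint8, red, green, blue); there is no depth.
- camera_info(name): a dict with "fx", "fy", "cx", "cy" (pixels), "rvec" (rotation vector, rad) and "tvec" (3), from world to camera coordinates, as OpenCV has them. Camera axes: x right, y down, z forward; pixel columns grow to the right and rows downward; lengths in m; the calibration is good to about 2 mm. A picture is of the moment at which its call begins: read the wrist's pose just before it. camera_info takes no time and is no camera call; for the wrist camera it gives the pose at the moment of the call.
- finish_job(): hands the job in, once; it reports no verdict.
The state is a dict: "time_s": time; "joints": joint angles; "joint_velocities": joint speeds; "effort": joint torques, N m; "tcp_pos": TCP position; "ee_rot": TCP orientation; "wrist_force": force on the tool from outside, world axes, zero at the start; "moment": the same for the moment, N m; "gripper_width": opening from 0.0 (shut) to 1.0 (fully open).
Only numpy, scipy, OpenCV 4.12 (cv2) and the standard library are available. Lean on these libraries where they do the work, as an engineer would, in place of code of your own. Each camera call takes 0.05 s, during which the arm holds its last target. There are 200 camera calls.

## Working session

There is one attempt and no reset: what is moved stays moved. The work goes in short steps, Python scripts to look and compute and a tool call to move; the robot and the scene stay as the last step left them, time stands still between calls to the robot, and variables do not carry over. Pictures are saved under pics/ and viewed, about 8 in all and at most 12, crops included, and the job is handed in when it is done.

Besides the shell and the picture viewer there is one more tool, called as a command line: name --argument value ..., lists and objects as JSON in quotes. jog_arm: Moves the arm, as the interface text tells. Its arguments: {"type":"object","properties":{"series":{"type":"array","items":{"type":"array"}}},"required":["series"]}

```bash
mkdir -p pics; ls
python3 - <<'E'
from station import *
import cv2,numpy as np
s=sense();print(s)
a=capture("scene");b=capture("side");c=capture("wrist")
for n,i in zip(("scene","side","wrist"),(a,b,c)):
    cv2.imwrite(f"pics/{n}0.png",i[:,:,::-1]); print(n,camera_info(n))
E
```

```text
pics
{'time_s': 0.0, 'joints': array([ 1.48167478e+01,  2.20901534e+01,  3.77355596e-01, -2.84487907e-02,
       -6.84112835e+01, -1.48153787e+01]), 'joint_velocities': array([ 0.06145659,  0.02849642, -0.0335899 ,  0.00721634,  0.0439929 ,
       -0.01220934]), 'effort': array([ 5.69075401e-04, -3.90661991e+01,  1.87403029e+01,  4.22001421e+00,
        1.09914420e-02, -1.81494070e-04]), 'tcp_pos': array([6.24377446e-01, 1.29581077e-05, 2.21450859e-01]), 'ee_rot': array([[-9.99997542e-01, -2.21164300e-03, -1.59177350e-04],
       [ 1.59415402e-04, -1.07459700e-04, -9.99999982e-01],
       [ 2.21162585e-03, -9.99997549e-01,  1.07812006e-04]]), 'wrist_force': array([-0.09873935,  0.49236337,  0.18033572]), 'moment': array([ 0.01499651,  0.03017974, -0.02518313]), 'gripper_width': 0.998657210060944}
scene {'fx': 396.76980623491573, 'fy': 396.76980623491573, 'cx': 319.61225635459937, 'cy': 204.69464193294465, 'rvec': array([ 1.86823381,  1.76463812, -0.62715043]), 'tvec': array([-0.12300759, -0.36385818,  1.55745383])}
side {'fx': 407.8114862086034, 'fy': 407.8114862086034, 'cx': 324.03934967098076, 'cy': 201.6886937379633, 'rvec': array([ 2.07261151, -0.23632725,  0.16162933]), 'tvec': array([-0.50846752,  0.16767312,  0.95958173])}
wrist {'fx': 300.47953723926383, 'fy': 300.47953723926383, 'cx': 317.9349477819758, 'cy': 201.85905375381338, 'rvec': array([8.32619580e-04, 3.10829426e+00, 4.45263653e-01]), 'tvec': array([ 0.62427318, -0.03371424,  0.39123642])}
```

View pics/scene0.png

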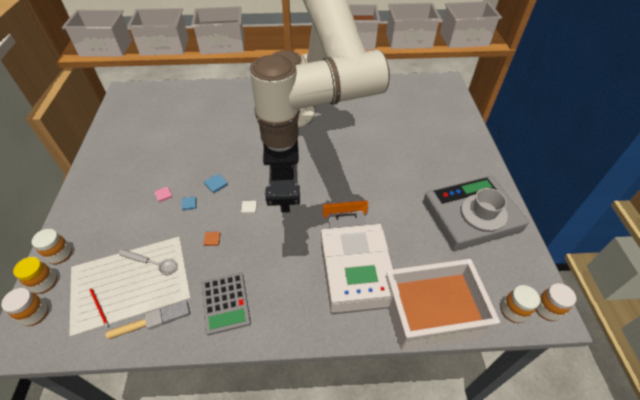

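View pics/side0.png

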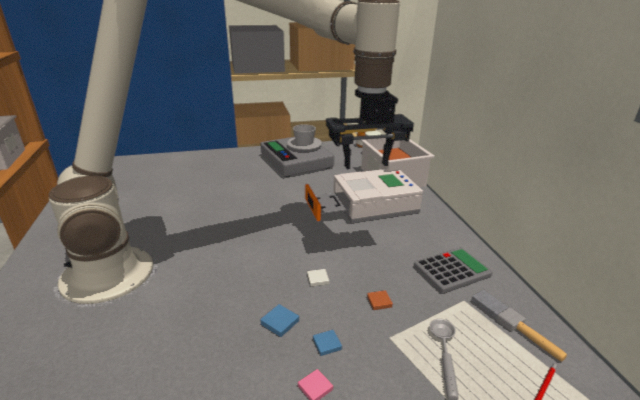

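View pics/wrist0.png

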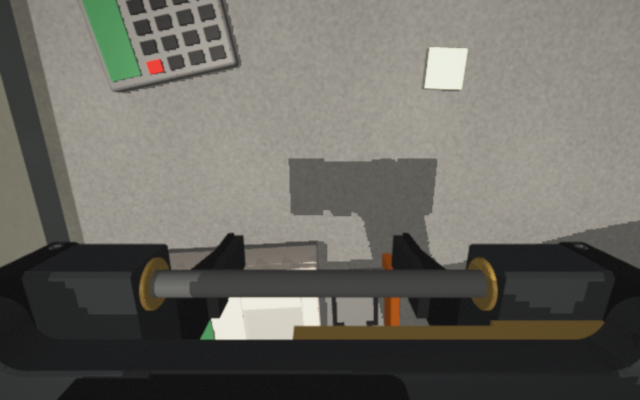

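The scene view shows the small blue tile at about (189,203), the larger one at (216,183) and the pink one at (163,194). White is at (249,206), brown at (211,238), the orange tray panel at (345,208) and the reader at (355,265). In the side view the small blue tile is at (327,342) and the panel at (314,203). The wrist view is partly blocked by the gripper; white is at (446,68) and the panel at (391,290).

```bash
cat > h.py <<'E'
from station import *
import cv2,numpy as np
def cam(n,i=None):
    i=i or camera_info(n); R=cv2.Rodrigues(np.array(i['rvec']))[0]
    return np.array([[i['fx'],0,i['cx']],[0,i['fy'],i['cy']],[0,0,1]]),R,np.array(i['tvec'])
def cast(C,uv,z):
    K,R,t=C; uv=np.atleast_2d(np.array(uv,float)); o=-R.T@t
    d=(np.linalg.inv(K)@np.c_[uv,np.ones(len(uv))].T).T@R
    return o+d*((z-o[2])/d[:,2])[:,None]
def tri(C1,u1,C2,u2):
    P=[c[0]@np.c_[c[1],c[2]] for c in(C1,C2)]
    X=cv2.triangulatePoints(P[0],P[1],np.array(u1,float).reshape(2,1),np.array(u2,float).reshape(2,1)).ravel();return X[:3]/X[3]
def proj(C,X):
    K,R,t=C; p=(np.atleast_2d(X)@R.T+t)@K.T; return p[:,:2]/p[:,2:]
def blobs(img,lo,hi,amin=25):
    m=cv2.inRange(cv2.cvtColor(img,cv2.COLOR_RGB2HSV),lo,hi)
    n,l,s,c=cv2.connectedComponentsWithStats(m)
    return [(c[k],s[k],cv2.findContours((l==k).astype(np.uint8),0,1)[0][0]) for k in range(1,n) if s[k,4]>=amin]
E
python3 - <<'E'
from h import *
for n in("scene","side"):
    im=cv2.imread(f"pics/{n}0.png")[:,:,::-1].copy();C=cam(n)
    hsv=cv2.cvtColor(im,cv2.COLOR_RGB2HSV)
    for q in ([(189,203),(345,207)] if n=="scene" else [(327,341),(313,203)]): print(n,q,hsv[q[1],q[0]])
    for nm,lo,hi in(("blue",(98,110,60),(115,255,255)),("orange",(5,180,90),(15,255,255))):
        for c,s,k in blobs(im,lo,hi):
            if s[4]>3000: continue
            g=cast(C,k[:,0],.012); r=cv2.minAreaRect((g[:,:2]*1000).astype(np.float32))
            print(n,nm,c.round(1),s,"rect mm",np.round(r[0],1),np.round(r[1],1),round(r[2],1), "rect px",np.round(cv2.boxPoints(cv2.minAreaRect(k)).ravel(),0))
a=cv2.imread("pics/scene0.png")[185:320,310:420];b=cv2.imread("pics/side0.png")[165:255,290:440]
a=cv2.resize(a,None,fx=4,fy=4,interpolation=2);b=cv2.resize(b,None,fx=2.3,fy=4.0,interpolation=2)
b=cv2.resize(cv2.imread("pics/side0.png")[170:225,290:360],None,fx=5,fy=5,interpolation=2)
o=np.zeros((540,800,3),np.uint8);o[:a.shape[0],:a.shape[1]]=a;o[:b.shape[0],444:444+350]=b
cv2.imwrite("pics/crop1.png",o)
E
```

```text
scene (189, 203) [101 103 173]
scene (345, 207) [ 14 255 156]
scene blue [636.   38.5] [632  31   8  17  45] rect mm [-454.8 1666.9] [ 28.7 176.1] 57.6 rect px [631.  47. 633.  31. 640.  31. 638.  47.]
scene blue [454.5 191.8] [449 189  12   7  49] rect mm [455.8 533.2] [19.7 40.5] 16.0 rect px [448. 191. 459. 188. 461. 193. 450. 196.]
scene orange [344.1 207.2] [323 201  45  16 439] rect mm [503.6 173.3] [ 47.5 143.9] 4.2 rect px [322. 204. 367. 200. 368. 212. 323. 216.]
scene orange [ 58.8 245.6] [ 51 237  13  18  64] rect mm [ 596.6 -665.3] [22.9 58.4] 82.1 rect px [ 50. 253.  60. 237.  66. 241.  56. 257.]
scene orange [ 42.4 275.6] [ 34 265  14  20  66] rect mm [ 690.6 -675.9] [23.  58.7] 82.6 rect px [ 33. 283.  44. 265.  50. 269.  39. 287.]
scene orange [546.3 302. ] [542 292  14  21  63] rect mm [848.4 669.2] [56.6 19.2] 4.2 rect px [539. 295. 545. 292. 556. 312. 550. 315.]
scene orange [ 32.8 305.7] [ 24 294  14  24  93] rect mm [ 780.9 -666.3] [22.  63.8] 88.3 rect px [ 23. 317.  34. 294.  41. 297.  30. 320.]
scene orange [511.  303.6] [507 294  14  21  56] rect mm [848.9 575.1] [56.6 18.1] 5.5 rect px [504. 297. 510. 294. 520. 314. 514. 317.]
side (327, 341) [103 115 159]
side (313, 203) [ 11 206  89]
side blue [279.3 319.8] [262 305  36  31 633] rect mm [ 370.2 -246.3] [60.7 59.5] 39.0 rect px [260. 321. 281. 300. 299. 318. 278. 339.]
side blue [326.8 342.1] [314 331  27  24 427] rect mm [ 450.2 -323.1] [42.3 47.1] 7.2 rect px [313. 336. 335. 329. 341. 348. 319. 355.]
side orange [314.  203.4] [306 185  15  36 211] rect mm [539.  218.6] [ 31.7 221.6] 2.8 rect px [300. 188. 309. 184. 326. 216. 317. 221.]
```

View pics/crop1.png

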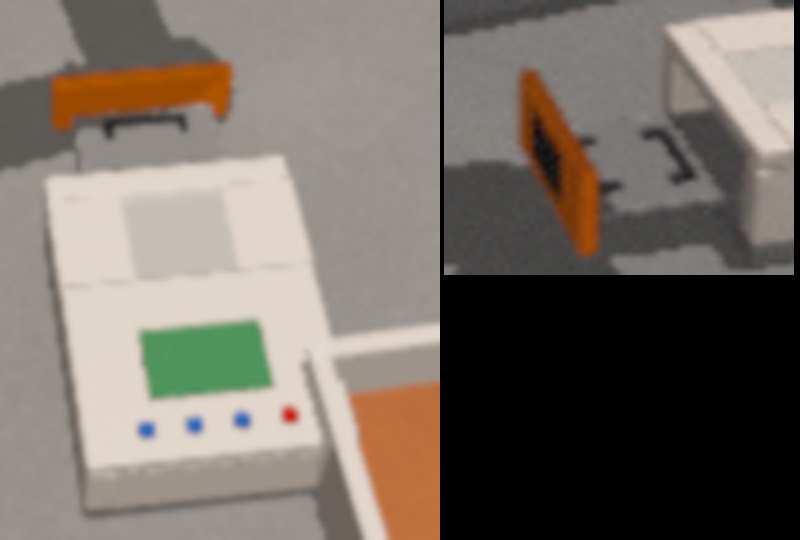

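Run:
```python
from h import *
S,D=cam("scene"),cam("side")
cs={}
for n,C in(("scene",S),("side",D)):
    im=cv2.imread(f"pics/{n}0.png")[:,:,::-1].copy()
    for c,s,k in blobs(im,(97,80,110),(115,255,255),60):
        if s[4]>1500: continue
        g=cast(C,k[:,0],.012); r=cv2.minAreaRect((g[:,:2]*1000).astype(np.float32))
        print(n,c.round(1),s[4],np.round(r[0],1),np.round(r[1],1),round(r[2],1)); cs.setdefault(n,[]).append(c)
for a in cs['scene']:
    for b in cs['side']:
        X=tri(S,a,D,b); e=np.abs(proj(S,X)-a).max()
        if e<3: print("tile tri",X.round(4),round(e,2))
for nm,a,b in(("panelTopR",(323,203.7),(320.6,206)),("panelTopL",(367.7,201),(307.2,184.4)),("rdrFR",(321.5,230.5),(353.2,200.4)),("rdrFL",(381.2,224.5),(334.8,176))):
    z=.068 if 'pan' in nm else .078
    print(nm,tri(S,a,D,b).round(4),"plane",cast(S,a,z)[0].round(4),cast(D,b,z)[0].round(4))
B=cast(S,[(391,295),(332,301.7)],.078); print(B.round(4))
print(camera_info("wrist"), sense()['tcp_pos'])
```

```text
scene [215.3 182.7] 225 [ 373.  -242.1] [59.9 55.8] 38.3
scene [188.5 202.9] 152 [ 455.5 -316.4] [45.9 40.3] 7.9
side [279.6 318.2] 590 [ 371.8 -242. ] [57.2 57.6] 39.3
side [326.8 341.2] 427 [ 450.8 -321.3] [43.7 46.4] 9.2
tile tri [ 0.3719 -0.2418  0.0104] 0.09
tile tri [ 0.4519 -0.3179  0.0074] 0.05
panelTopR [0.5327 0.0998 0.066 ] plane [0.5287 0.1023 0.068 ] [0.5339 0.0894 0.068 ]
panelTopL [0.5248 0.2355 0.0641] plane [0.5257 0.2359 0.068 ] [0.5241 0.2248 0.068 ]
rdrFR [0.6282 0.0921 0.0728] plane [0.6327 0.0914 0.078 ] [0.6249 0.0842 0.078 ]
rdrFL [0.6183 0.2607 0.0712] plane [0.6215 0.2601 0.078 ] [0.615  0.2443 0.078 ]
[[0.837  0.2505 0.078 ]
 [0.8465 0.104  0.078 ]]
{'fx': 300.47953723926383, 'fy': 300.47953723926383, 'cx': 317.9349477819758, 'cy': 201.85905375381338, 'rvec': array([8.32619580e-04, 3.10829426e+00, 4.45263653e-01]), 'tvec': array([ 0.62427318, -0.03371424,  0.39123642])} [ 6.24515352e-01 -1.19392546e-06  2.21707191e-01]
```

Run:
```python
from h import *
s=sense();C=cam("wrist");T=s['ee_rot'];p=s['tcp_pos']
c=-C[1].T@C[2]; print("cam centre in tool",T.T@(c-p),"axis in tool",T.T@C[1][2], "cam x in tool",T.T@C[1][0])
for v in(50,120,150,200): print(v,(T.T@(cast(C,(318,v),0)[0]-p)).round(3))
```

```text
cam centre in tool [-9.52350900e-05 -1.62235661e-01  7.76823949e-02] axis in tool [-1.22252276e-04  9.59753609e-01 -2.80843362e-01] cam x in tool [ 9.99999989e-01  9.22613171e-05 -1.20010466e-04]
50 [-0.     0.222  0.149]
120 [-0.     0.222  0.071]
150 [-0.     0.222  0.034]
200 [-0.     0.222 -0.032]
```

jog_arm --series '[[[0.03,0,0.041],[0,0,0],0.087],[[0.03,0,0.041],[0,0,0],0.087],[[0.03,0,0.041],[0,0,0],0.087],[[0.03,0,0.041],[0,0,0],0.087],[[0.03,0,0.041],[0,0,0],0.087],[[0.03,0,0.041],[0,0,0],0.087],[[0.03,0,0.041],[0,0,0],0.087],[[0.031,0,0.042],[0,0,0],0.087]]'

```text
time_s: 1.15
tcp_pos: [0.3828, -0.33, 0.2225]
ee_rot: [[-1.0, -0.0, 0.0], [-0.0, 0.0, -1.0], [0.0, -1.0, -0.0]]
wrist_force: [0.6, -1.2, 0.6]
gripper_width: 1.0
```

jog_arm --series '[[[0,0,0],[0,-10.25,0],0.087],[[0,0,0],[0,-10.25,0],0.087],[[0,0,0],[0,-10.25,0],0.087],[[0,0,0],[0,-10.25,0],0.087],[[0,0,0],[0,-10.25,0],0.087],[[0,0,0],[0,-10.25,0],0.087],[[0,0,0],[0,-10.25,0],0.087],[[0,0,0],[0,-10.25,0],0.087],[[0,0,0],[0,0,0],0.087],[[0,0,0],[0,0,0],0.087]]'

```text
time_s: 2.4
tcp_pos: [0.3839, -0.3289, 0.2224]
ee_rot: [[-0.142, -0.0, 0.99], [-0.99, 0.0, -0.142], [-0.0, -1.0, -0.0]]
wrist_force: [0.0, 0.0, -0.1]
gripper_width: 1.001
```

```bash
cat > look.py <<'E'
from h import *
import sys
s=sense();C=cam("wrist");im=capture("wrist");T=s['ee_rot'];p=s['tcp_pos']
cv2.imwrite("pics/"+sys.argv[1],im[:,:,::-1])
np.savez("pics/"+sys.argv[1][:-4],K=C[0],R=C[1],t=C[2])
print("tcp",p.round(4),"zyaw",np.degrees(np.arctan2(T[1,2],T[0,2])).round(2),"tooly",T[:,1].round(4),"J",s['joints'].round(1),"t",s['time_s'])
for c,b,k in blobs(im,(97,80,90),(115,255,255),300):
    g=cast(C,k[:,0],.012); r=cv2.minAreaRect((g[:,:2]*1000).astype(np.float32))
    print(c.round(1),b[4],np.round(r[0],1),np.round(r[1],1),round(r[2],1),"centroid",cast(C,c,.012)[0].round(4),"in tool",(T.T@(np.r_[np.array(r[0])/1000,.012]-p)).round(4))
E
python3 look.py w1.png
```

```text
tcp [ 0.3839 -0.3289  0.2224] zyaw -8.15 tooly [-2.e-04  2.e-04 -1.e+00] J [-22.2  10.4 -16.   -0.  -63.6 104. ] t 2.4
[300.7 122.7] 1312 [ 452.6 -318.4] [43.  42.7] 7.5 centroid [ 0.4532 -0.3185  0.012 ] in tool [-0.0201  0.2104  0.0666]
[252.3 194.9] 1866 [ 372.8 -242.7] [55.4 57.7] 39.1 centroid [ 0.3735 -0.2428  0.012 ] in tool [-0.0837  0.2104 -0.0232]
```

jog_arm --series '[[[0,0,0],[0,-7.8,0],0.062],[[0,0,0],[0,-7.8,0],0.062],[[0,0,0],[0,0,0],0.062],[[0,0,0],[0,0,0],0.062]]'

```text
time_s: 2.95
tcp_pos: [0.384, -0.329, 0.2225]
ee_rot: [[0.13, -0.0, 0.992], [-0.992, 0.0, 0.13], [-0.0, -1.0, -0.0]]
wrist_force: [-0.2, 0.6, -0.4]
gripper_width: 0.727
```

```bash
python3 look.py w2.png
python3 - <<'E'
from h import *
im=cv2.imread("pics/w2.png")[:,:,::-1].copy();d=np.load("pics/w2.npz");C=(d['K'],d['R'],d['t'])
for c,b,k in blobs(im,(160,80,90),(179,255,255),200):
    g=cast(C,k[:,0],.012); r=cv2.minAreaRect((g[:,:2]*1000).astype(np.float32));print("pink",b[4],np.round(cv2.boxPoints(r)))
C1=np.load("pics/w1.npz");C1=(C1['K'],C1['R'],C1['t'])
E
```

```text
tcp [ 0.384  -0.329   0.2225] zyaw 7.45 tooly [-0.  0. -1.] J [-22.2  10.4 -16.   -0.  -63.6 119.6] t 2.95
[316.1 119.8] 1313 [ 453.  -318.1] [41.6 42.8] 7.4 centroid [ 0.4535 -0.3181  0.012 ] in tool [-0.0018  0.2105  0.0699]
[248.6 177. ] 1966 [ 372.7 -242.7] [55.6 57.6] 39.0 centroid [ 0.3735 -0.2426  0.012 ] in tool [-0.087   0.2105  0.    ]
```

View pics/w2.png

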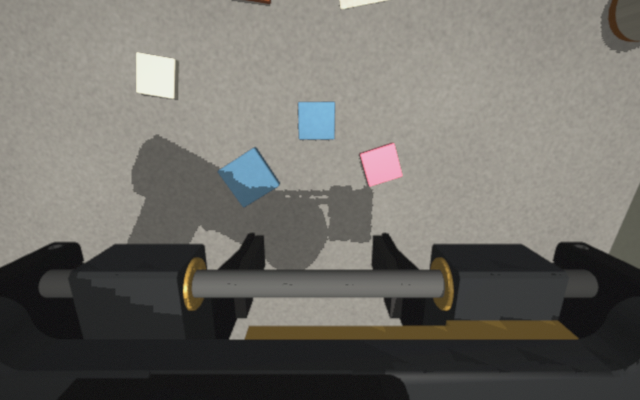

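The wrist view shows the small blue tile square to the image at (316,120). The larger blue one (248,177) and pink (381,165) are clear of the finger paths, so I'm going down.

jog_arm --series '[[[-0.002,0,0.035],[0,0,0],0.062],[[0,0,0.035],[0,0,0],0.062],[[0,0.055,0],[0,0,0],0.062],[[0,0.055,0],[0,0,0],0.062],[[0,0.055,0],[0,0,0],0.062],[[0,0.035,0],[0,0,0],0.062],[[0,0.0185,0],[0,0,0],0.062],[[0,0,0],[0,0,0],0.062]]'

```text
time_s: 4.0
tcp_pos: [0.4527, -0.3176, 0.0028]
ee_rot: [[0.131, -0.002, 0.991], [-0.991, 0.001, 0.131], [-0.001, -1.0, -0.002]]
wrist_force: [-0.7, -1.7, 0.4]
gripper_width: 0.711
```

jog_arm --series '[[[0,0,0],[0,0,0],0.03],[[0,0,0],[0,0,0],0.03],[[0,0,0],[0,0,0],0.03],[[0,0,0],[0,0,0],0.03],[[0,0,0],[0,0,0],0.03]]'

```text
time_s: 4.62
tcp_pos: [0.4534, -0.3179, 0.0047]
ee_rot: [[0.132, 0.001, 0.991], [-0.991, -0.0, 0.132], [0.001, -1.0, 0.001]]
wrist_force: [-1.1, 0.6, 5.2]
gripper_width: 0.502
```

jog_arm --series '[[[0,-0.02,0],[0,0,0],0.03],[[0,-0.05,0],[0,0,0],0.03],[[0,-0.06,0],[0,0,0],0.03],[[0,-0.06,0],[0,0,0],0.03],[[0,-0.06,0],[0,0,0],0.03]]'

```text
time_s: 5.25
tcp_pos: [0.4525, -0.3174, 0.2556]
ee_rot: [[0.132, -0.0, 0.991], [-0.991, 0.001, 0.132], [-0.001, -1.0, -0.0]]
wrist_force: [1.8, -0.6, -1.7]
gripper_width: 0.501
```

jog_arm --series '[[[-0.0527,0,0.011],[0,0,0],0.03],[[-0.0527,0,0.011],[0,0,0],0.03],[[-0.0527,0,0.011],[0,0,0],0.03],[[-0.0527,0,0.011],[0,0,0],0.03],[[-0.0527,0,0.011],[0,0,0],0.03],[[-0.0527,0,0.011],[0,0,0],0.03],[[-0.0527,0,0.011],[0,0,0],0.03],[[-0.0527,0,0.011],[0,0,0],0.03],[[-0.0527,0,0.011],[0,3.7,0],0.03],[[0,0,0],[0,0,0],0.03]]'

```text
time_s: 6.5
tcp_pos: [0.4882, 0.1684, 0.253]
ee_rot: [[0.072, -0.001, 0.997], [-0.997, -0.0, 0.072], [0.0, -1.0, -0.001]]
wrist_force: [0.6, 0.1, -0.8]
gripper_width: 0.498
```

```bash
python3 look.py p1.png
```

```text
tcp [0.4882 0.1684 0.253 ] zyaw 4.13 tooly [-1.3e-03 -3.0e-04 -1.0e+00] J [ 37.   10.2 -11.6  -0.  -68.2  57.1] t 6.5
[317.9 241.5] 4091 [386.3 160.5] [ 83.6 111.5] 4.1 centroid [0.3874 0.1608 0.012 ] in tool [ 0.0005  0.2412 -0.1019]
```

View pics/p1.png

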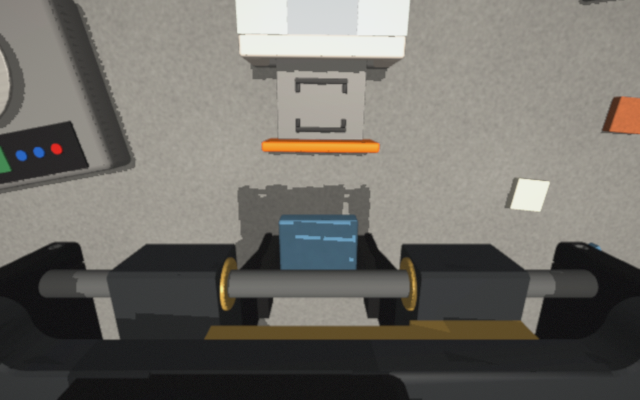

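The wrist view shows the held tile at (318,242), the orange panel at (320,147) and the pocket brackets spanning cols 296–347, rows 79–131. Next I'll take a second view and triangulate the brackets.

jog_arm --series '[[[0,0.03,0.01],[0,0,0],0.03],[[0,0.03,0.01],[0,0,0],0.03],[[0,0.02,0.01],[0,0,0],0.03],[[0,0,0],[0,0,0],0.03],[[0,0,0],[0,0,0],0.03]]'

```text
time_s: 7.18
tcp_pos: [0.5186, 0.1669, 0.1749]
ee_rot: [[0.067, 0.001, 0.998], [-0.998, 0.0, 0.067], [-0.0, -1.0, 0.001]]
wrist_force: [0.1, 0.6, -0.5]
gripper_width: 0.501
```

```bash
python3 look.py p2.png >/dev/null
cat > pk.py <<'E'
from h import *
def load(n):
    d=np.load(f"pics/{n}.npz");return cv2.imread(f"pics/{n}.png")[:,:,::-1].copy(),(d['K'],d['R'],d['t'])
def pocket(n,guess=(.579,.171),show=True):
    im,C=load(n); w=np.array([proj(C,(guess[0]+a,guess[1]+b,.034))[0] for a in(-.042,.040) for b in(-.045,.045)])
    (u0,v0),(u1,v1)=np.floor(w.min(0)).astype(int),np.ceil(w.max(0)).astype(int)
    v0,u0=max(v0,0),max(u0,0)
    m=np.zeros(im.shape[:2],np.uint8); m[v0:v1,u0:u1]=(im[v0:v1,u0:u1].max(2)<60)
    nn,l,s,c=cv2.connectedComponentsWithStats(m)
    pts=np.vstack([np.argwhere(l==k)[:,::-1] for k in range(1,nn) if s[k,4]>15]).astype(np.float32)
    r=cv2.minAreaRect(pts); g=cast(C,pts,.036); rm=cv2.minAreaRect((g[:,:2]*1000).astype(np.float32))
    print(n,"px",np.round(r[0],1),np.round(r[1],1),"at z36 mm",np.round(rm[0],1),np.round(rm[1],1),round(rm[2],2))
    o=[p for p in blobs(im,(5,150,80),(17,255,255),200) if abs(p[0][0]-r[0][0])<100 and abs(p[0][1]-r[0][1])<150]
    for c,b,k in o:
        q=cast(C,k[:,0],.068); ro=cv2.minAreaRect((q[:,:2]*1000).astype(np.float32));print("  panel",c.round(1),np.round(ro[0],1),np.round(ro[1],1),round(ro[2],2))
    return C,np.array(r[0]),np.array(o[0][0])
E
python3 - <<'E'
from pk import *
A,a,oa=pocket("p1");B,b,ob=pocket("p2")
print("tri pocket",tri(A,a,B,b).round(4),"panel",tri(A,oa,B,ob).round(4))
s=sense();print(s['tcp_pos'],s['ee_rot'].round(3).tolist())
E
```

```text
Traceback (most recent call last):
  File "pk.py", line 10, in pocket
    pts=np.vstack([np.argwhere(l==k)[:,::-1] for k in range(1,nn) if s[k,4]>15]).astype(np.float32)
        ~~~~~~~~~^^^^^^^^^^^^^^^^^^^^^^^^^^^^^^^^^^^^^^^^^^^^^^^^^^^^^^^^^^^^^^^
ValueError: need at least one array to concatenate
```

View pics/p2.png

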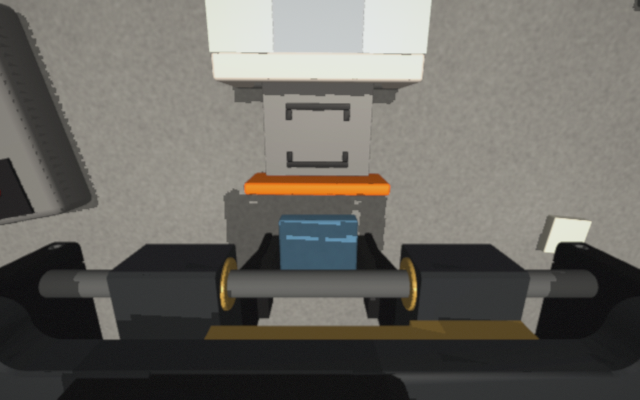

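Here the brackets span cols 287–350, rows 103–166, and the panel is at (317,186). My dark threshold was too strict, so I'll loosen it.

```bash
sed -i 's/max(2)<60/max(2)<TH/; 1a TH=85' pk.py
python3 - <<'E'
import pk
from pk import *
im,C=load("p2"); print(im[160:168,318].max(1),im[100:112,318].max(1),im[135,315])
im,C=load("p1"); print(im[74:86,318].max(1),im[122:136,318].max(1))
A,a,oa=pocket("p1");B,b,ob=pocket("p2")
print("tri pocket",tri(A,a,B,b).round(4),"panel",tri(A,oa,B,ob).round(4))
print(B[1].shape, (A[1].T@A[2]))
s=sense();print(s['tcp_pos'],s['ee_rot'].round(3).tolist())
E
```

```text
[147 104  68  67  60  53  52  73] [160 158 137  95  75  77  73  67  60  59  85 136] [156 152 144]
[177 177 175 164 122  90  85  82  73  68  98 153] [172 172 171 169 148 104  80  77  69  73 140 167 170 170]
p1 px [321.  105.5] [51. 50.] at z36 mm [574.1 170.9] [58.6 60. ] 3.72
  panel [319.1 146. ] [530.4 168.4] [ 14.2 133. ] 3.51
p2 px [317.5 135.5] [63. 63.] at z36 mm [574.6 170.8] [60.5 61.1] 3.85
  panel [317.  185.1] [533.9 168.5] [ 20.  133.8] 3.34
tri pocket [0.5751 0.1705 0.0309] panel [0.5278 0.1686 0.045 ]
(3, 3) [-0.5651788  -0.17319628 -0.4151578 ]
[0.51868874 0.16724603 0.17525911] [[0.068, 0.002, 0.998], [-0.998, 0.001, 0.068], [-0.001, -1.0, 0.002]]
```

jog_arm --series '[[[0,0,0.03],[0,0,0],0.03],[[0,0,0.0265],[0,0,0],0.03],[[0,0.04,0],[0,0,0],0.03],[[0,0.04,0],[0,0,0],0.03],[[0,0.035,0],[0,0,0],0.03],[[0,0.01,0],[0,0,0],0.03],[[0,0,0],[0,0,0],0.03],[[0,0,0],[0,0,0],0.03]]'

```text
time_s: 8.22
tcp_pos: [0.5761, 0.1721, 0.0511]
ee_rot: [[0.069, 0.004, 0.998], [-0.998, 0.002, 0.069], [-0.001, -1.0, 0.004]]
wrist_force: [0.6, -0.1, -0.5]
gripper_width: 0.5
```

```bash
python3 look.py p3.png
python3 - <<'E'
from h import *
a=capture("side");b=capture("scene")
a=cv2.resize(a[165:235,285:365],None,fx=5,fy=5,interpolation=2)
b=cv2.imread("pics/p3.png")[150:330,220:420,::-1];b=cv2.resize(b,None,fx=2,fy=2,interpolation=2)
o=np.zeros((360,800,3),np.uint8);o[:350,:400]=a;o[:,400:]=b
cv2.imwrite("pics/c3.png",o[:,:,::-1])
E
```

```text
tcp [0.5761 0.1721 0.0511] zyaw 3.93 tooly [ 0.0036  0.0017 -1.    ] J [ 32.1  29.4 -15.1   0.  -45.3  61.8] t 8.225
[317.9 243.7] 3654 [562.1 170.5] [37.9 55.6] 4.0 centroid [0.5628 0.1706 0.012 ] in tool [ 0.0007  0.0391 -0.0143]
```

View pics/c3.png

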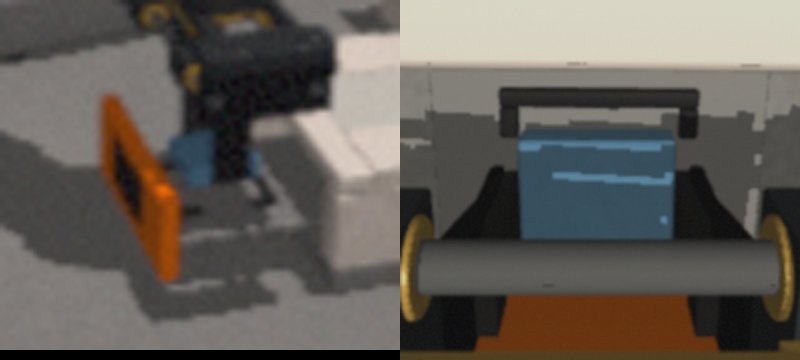

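The crop shows the tile level: its far top and bottom edges fall at rows 220 and 214.5, against 220.6 and 213.6 predicted. It sits about 1 mm left of the bracket centre. I'll correct that and lower gently.

jog_arm --series '[[[0.001,0.004,-0.001],[0,0,0],0.03],[[0,0.004,0],[0,0,0],0.03],[[0,0.002,0],[0,0,0],0.03],[[0,0.001,0],[0,0,0],0.03],[[0,0.001,0],[0,0,0],0.03],[[0,0,0],[0,0,0],0.03],[[0,0,0],[0,0,0],0.03]]'

```text
time_s: 9.25
tcp_pos: [0.574, 0.1703, 0.0372]
ee_rot: [[0.068, 0.0, 0.998], [-0.998, 0.0, 0.068], [-0.0, -1.0, 0.0]]
wrist_force: [-0.4, -0.8, -1.1]
gripper_width: 0.5
```

jog_arm --series '[[[0,0.001,0],[0,0,0],0.03],[[0,0,0],[0,0,0],0.03],[[0,0,0],[0,0,0],0.03]]'

```text
time_s: 9.62
tcp_pos: [0.5741, 0.1704, 0.0367]
ee_rot: [[0.068, 0.001, 0.998], [-0.998, 0.0, 0.068], [-0.0, -1.0, 0.001]]
wrist_force: [-2.5, -0.7, 5.0]
gripper_width: 0.5
```

Contact shows at about 5 N with TCP z at 0.0367, which matches the floor at 32 mm. Releasing.

jog_arm --series '[[[0,0,0],[0,0,0],0.058],[[0,0,0],[0,0,0],0.058],[[0,0,0],[0,0,0],0.058],[[0,-0.005,0],[0,0,0],0.058],[[0,-0.03,0],[0,0,0],0.058],[[0,-0.05,0],[0,0,0],0.058],[[0,-0.05,-0.03],[0,0,0],0.058],[[0,-0.02,-0.035],[0,0,0],0.058],[[0,0,0],[0,0,0],0.058],[[0,0,0],[0,0,0],0.058]]'

```text
time_s: 10.88
tcp_pos: [0.5091, 0.166, 0.1911]
ee_rot: [[0.068, 0.0, 0.998], [-0.998, 0.0, 0.068], [-0.0, -1.0, 0.0]]
wrist_force: [0.1, -0.1, -0.6]
gripper_width: 0.663
```

```bash
python3 look.py p4.png
python3 - <<'E'
from pk import *
im,C=load("p4")
for c,b,k in blobs(im,(97,80,60),(115,255,255),300):
    g=cast(C,k[:,0],.044); r=cv2.minAreaRect((g[:,:2]*1000).astype(np.float32)); print("tile z44",np.round(r[0],1),np.round(r[1],1),round(r[2],1))
pocket("p4",guess=(.575,.171))
im=cv2.resize(cv2.imread("pics/p4.png")[40:240,200:440],None,fx=3,fy=3,interpolation=2);cv2.imwrite("pics/p4c.png",im)
E
```

```text
tcp [0.5091 0.166  0.1911] zyaw 3.91 tooly [ 3.e-04  3.e-04 -1.e+00] J [ 35.4  14.8 -14.9  -0.  -60.3  58.5] t 10.875
[317.9 126.9] 1924 [571.9 169.7] [47.2 47.1] 3.9 centroid [0.5725 0.1698 0.012 ] in tool [0.0006 0.1791 0.0629]
tile z44 [573.2 169.8] [42.7 42.6] 3.9
p4 px [316.4 125.1] [60.3 61.2] at z36 mm [574.4 170.9] [61.4 60.6] 3.55
  panel [316.  172.2] [532.9 168.4] [ 17.7 134. ] 3.38
```

View pics/p4c.png

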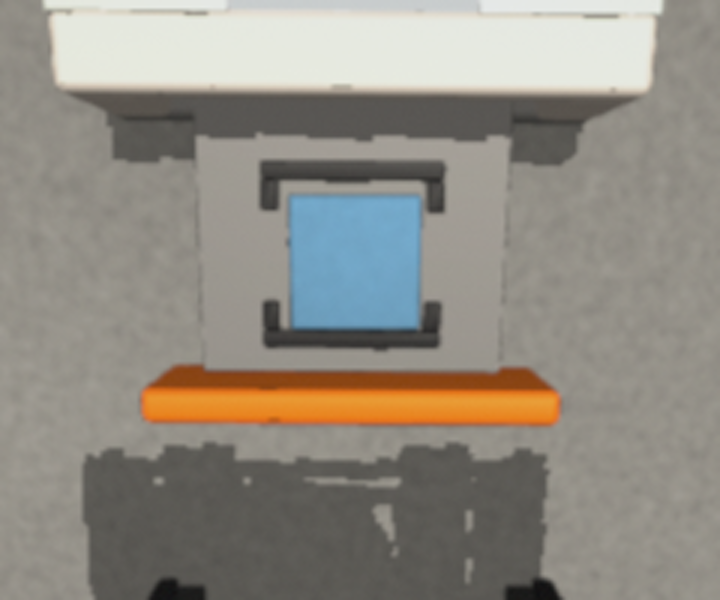

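The tile lies square inside the black rim. Its centre measures (573.2, 169.8) mm against the pocket's (574.4, 170.9), so it is within the play, and the tray is still out. Next I'll shut the fingers and go down in front of the panel.

jog_arm --series '[[[0,0,-0.019],[0,0,0],0.0],[[0,0,0],[0,0,0],0.0],[[0,0,0],[0,0,0],0.0],[[0,0.05,0],[0,0,0],0.0],[[0,0.05,0],[0,0,0],0.0],[[0,0.04,0],[0,0,0],0.0],[[0,0.011,0],[0,0,0],0.0],[[0,0,0],[0,0,0],0.0],[[0,0,0],[0,0,0],0.0]]'

```text
time_s: 12.05
tcp_pos: [0.4915, 0.1654, 0.0416]
ee_rot: [[0.068, 0.003, 0.998], [-0.998, 0.002, 0.068], [-0.002, -1.0, 0.003]]
wrist_force: [-0.4, 0.6, -0.0]
gripper_width: 0.01
```

jog_arm --series '[[[0,0,0.005],[0,0,0],0.0],[[0,0,0.005],[0,0,0],0.0],[[0,0,0.004],[0,0,0],0.0],[[0,0,0.004],[0,0,0],0.0],[[0,0,0.004],[0,0,0],0.0],[[0,0,0.004],[0,0,0],0.0],[[0,0,0.004],[0,0,0],0.0],[[0,0,0.004],[0,0,0],0.0],[[0,0,0],[0,0,0],0.0],[[0,0,0],[0,0,0],0.0]]'

```text
time_s: 13.3
tcp_pos: [0.5238, 0.1666, 0.0398]
ee_rot: [[0.068, -0.0, 0.998], [-0.998, -0.0, 0.068], [0.0, -1.0, -0.001]]
wrist_force: [-1.9, -1.0, 0.1]
gripper_width: 0.004
```

jog_arm --series '[[[0,0,0.004],[0,0,0],0.0],[[0,0,0.004],[0,0,0],0.0],[[0,0,0.004],[0,0,0],0.0],[[0,0,0.004],[0,0,0],0.0],[[0,0,0.004],[0,0,0],0.0],[[0,0,0.004],[0,0,0],0.0],[[0,0,0.004],[0,0,0],0.0],[[0,0,0.004],[0,0,0],0.0],[[0,0,0.004],[0,0,0],0.0],[[0,0,0.003],[0,0,0],0.0]]'

```text
time_s: 14.55
tcp_pos: [0.5623, 0.169, 0.0398]
ee_rot: [[0.068, -0.002, 0.998], [-0.998, -0.001, 0.068], [0.001, -1.0, -0.002]]
wrist_force: [-5.7, -3.2, 2.0]
gripper_width: 0.005
```

jog_arm --series '[[[0,0,0.001],[0,0,0],0.0],[[0,0,0.001],[0,0,0],0.0],[[0,0,0],[0,0,0],0.0]]'

```text
time_s: 14.92
tcp_pos: [0.5644, 0.1692, 0.0399]
ee_rot: [[0.068, -0.002, 0.998], [-0.998, -0.001, 0.068], [0.001, -1.0, -0.002]]
wrist_force: [-3.4, -3.8, -0.1]
gripper_width: -0.001
```

jog_arm --series '[[[0,0,0.001],[0,0,0],0.0],[[0,0,0.001],[0,0,0],0.0],[[0,0,0],[0,0,0],0.0]]'

```text
time_s: 15.3
tcp_pos: [0.5663, 0.1693, 0.0398]
ee_rot: [[0.068, -0.002, 0.998], [-0.998, -0.001, 0.068], [0.001, -1.0, -0.002]]
wrist_force: [-5.6, -2.2, 1.3]
gripper_width: 0.005
```

jog_arm --series '[[[0,0,0.001],[0,0,0],0.0],[[0,0,0.001],[0,0,0],0.0],[[0,0,0],[0,0,0],0.0]]'

```text
time_s: 15.68
tcp_pos: [0.5686, 0.1694, 0.0399]
ee_rot: [[0.068, -0.001, 0.998], [-0.998, -0.001, 0.068], [0.001, -1.0, -0.001]]
wrist_force: [-5.5, -3.4, 0.9]
gripper_width: 0.006
```

jog_arm --series '[[[0,0,0.001],[0,0,0],0.0],[[0,0,0.001],[0,0,0],0.0],[[0,0,0],[0,0,0],0.0]]'

```text
time_s: 16.05
tcp_pos: [0.571, 0.1699, 0.0399]
ee_rot: [[0.068, -0.0, 0.998], [-0.998, -0.0, 0.068], [0.0, -1.0, -0.0]]
wrist_force: [-3.4, -3.6, -0.7]
gripper_width: 0.006
```

jog_arm --series '[[[0,0,0.001],[0,0,0],0.0],[[0,0,0],[0,0,0],0.0]]'

```text
time_s: 16.3
tcp_pos: [0.5719, 0.1701, 0.0399]
ee_rot: [[0.068, -0.0, 0.998], [-0.998, -0.0, 0.068], [0.0, -1.0, -0.0]]
wrist_force: [-2.4, -3.3, -0.4]
gripper_width: 0.006
```

Run:
```python
from station import *
for i in range(4):
    s=sense();print(s['wrist_force'].round(1),s['tcp_pos'].round(4),s['time_s']);capture("side")
```

```text
[-2.4 -3.3 -0.4] [0.5719 0.1701 0.0399] 16.3
[-3.1 -2.7 -1.2] [0.5719 0.1701 0.0399] 16.35
[-2.7 -2.8 -0.9] [0.5719 0.1702 0.04  ] 16.4
[-3.2 -2.3 -0.8] [0.5719 0.1702 0.04  ] 16.45
```

jog_arm --series '[[[0,0,0.001],[0,0,0],0.0],[[0,0,0.001],[0,0,0],0.0],[[0,0,0.0005],[0,0,0],0.0],[[0,0,0],[0,0,0],0.0]]'

```text
time_s: 17.0
tcp_pos: [0.5745, 0.1704, 0.04]
ee_rot: [[0.068, 0.0, 0.998], [-0.998, 0.0, 0.068], [-0.0, -1.0, 0.0]]
wrist_force: [-2.8, -2.2, -1.5]
gripper_width: 0.007
```

jog_arm --series '[[[0,0,0.001],[0,0,0],0.0],[[0,0,0.001],[0,0,0],0.0],[[0,0,0.0005],[0,0,0],0.0],[[0,0,0],[0,0,0],0.0]]'

```text
time_s: 17.5
tcp_pos: [0.5769, 0.1705, 0.04]
ee_rot: [[0.068, 0.0, 0.998], [-0.998, 0.0, 0.068], [-0.0, -1.0, 0.0]]
wrist_force: [-3.3, -2.5, -1.6]
gripper_width: 0.004
```

jog_arm --series '[[[0,0,0.001],[0,0,0],0.0],[[0,0,0.001],[0,0,0],0.0],[[0,0,0.0005],[0,0,0],0.0],[[0,0,0],[0,0,0],0.0]]'

```text
time_s: 18.0
tcp_pos: [0.5783, 0.1706, 0.04]
ee_rot: [[0.068, -0.002, 0.998], [-0.998, -0.001, 0.068], [0.0, -1.0, -0.002]]
wrist_force: [-6.9, -1.9, -0.2]
gripper_width: 0.003
```

jog_arm --series '[[[0,0,0.0005],[0,0,0],0.0],[[0,0,0.0005],[0,0,0],0.0],[[0,0,0],[0,0,0],0.0]]'

```text
time_s: 18.38
tcp_pos: [0.5786, 0.1706, 0.04]
ee_rot: [[0.068, -0.004, 0.998], [-0.998, -0.001, 0.068], [0.001, -1.0, -0.004]]
wrist_force: [-8.6, -1.1, 1.8]
gripper_width: 0.005
```

jog_arm --series '[[[0,0,0.001],[0,0,0],0.0],[[0,0,0.0005],[0,0,0],0.0],[[0,0,0],[0,0,0],0.0]]'

```text
time_s: 18.75
tcp_pos: [0.5792, 0.1706, 0.0399]
ee_rot: [[0.068, -0.005, 0.998], [-0.998, -0.001, 0.068], [0.001, -1.0, -0.005]]
wrist_force: [-9.8, -0.4, 3.1]
gripper_width: 0.006
```

jog_arm --series '[[[0,0,0.001],[0,0,0],0.0],[[0,0,0.001],[0,0,0],0.0],[[0,0,0],[0,0,0],0.0]]'

```text
time_s: 19.12
tcp_pos: [0.5802, 0.1706, 0.04]
ee_rot: [[0.068, -0.007, 0.998], [-0.998, -0.002, 0.068], [0.001, -1.0, -0.007]]
wrist_force: [-14.2, 0.4, 5.4]
gripper_width: 0.005
```

jog_arm --series '[[[0,0,0.0003],[0,0,0],0.0],[[0,0,0],[0,0,0],0.0],[[0,0,0],[0,0,0],0.0],[[0,0,0],[0,0,0],0.0]]'

```text
time_s: 19.62
tcp_pos: [0.5802, 0.1706, 0.0399]
ee_rot: [[0.068, -0.008, 0.998], [-0.998, -0.002, 0.068], [0.002, -1.0, -0.008]]
wrist_force: [-14.3, 0.4, 5.7]
gripper_width: 0.003
```

jog_arm --series '[[[0,0,-0.003],[0,0,0],0.0],[[0,0,-0.003],[0,0,0],0.0],[[0,0,-0.004],[0,0,0],0.0],[[0,0,-0.004],[0,0,0],0.0],[[0,0,-0.004],[0,0,0],0.0],[[0,0,-0.006],[0,0,0],0.0],[[0,0,0],[0,0,0],0.0]]'

```text
time_s: 20.5
tcp_pos: [0.5605, 0.1698, 0.0406]
ee_rot: [[0.069, 0.002, 0.998], [-0.998, 0.001, 0.069], [-0.001, -1.0, 0.002]]
wrist_force: [-0.2, 0.3, 0.5]
gripper_width: 0.006
```

```bash
cat > chk.py <<'E'
from h import *
import sys
s=sense();print(s['wrist_force'].round(1),s['tcp_pos'].round(4),s['time_s'])
im=capture("side");C=cam("side");b2=capture("scene");D=cam("scene")
for n,i,K in(("side",im,C),("scene",b2,D)):
    for c,b,k in blobs(i,(5,180,70),(15,255,255),60):
        if (n=="side" and 290<c[0]<370 and 170<c[1]<230) or (n=="scene" and 300<c[0]<390 and 190<c[1]<245): print(n,c.round(1),b,cast(K,c,.045)[0].round(3))
a=cv2.resize(im[160:240,285:375],None,fx=4.4,fy=4.4,interpolation=2);b=cv2.resize(b2[185:265,310:400],None,fx=4.4,fy=4.4,interpolation=2)
cv2.imwrite("pics/"+sys.argv[1],np.hstack([a,b])[:,:,::-1])
E
python3 chk.py k1.png
```

```text
[-0.2  0.3  0.5] [0.5605 0.1698 0.0406] 20.5
side [335.2 204.8] [327 193  14  25 174] [0.586 0.127 0.045]
scene [348.6 223.2] [326 219  46   9 194] [0.588 0.174 0.045]
```

View pics/k1.png

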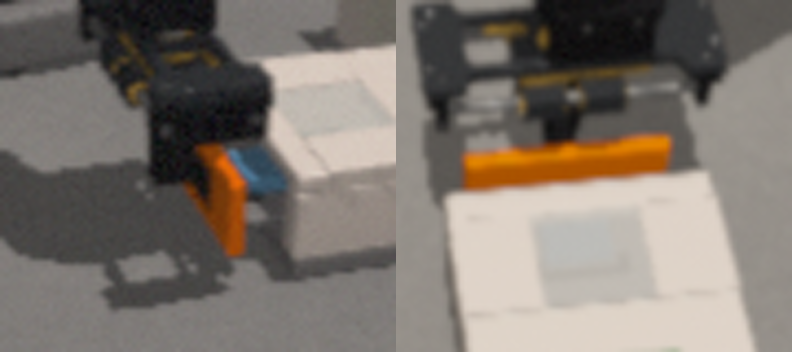

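The tray stays in with the force near zero: the panel is close to the reader and the blue tile is just visible behind it. I'll back right away, raise, and re-check that it holds.

jog_arm --series '[[[0,0,-0.03],[0,0,0],0.0],[[0,0,-0.03],[0,0,0],0.0],[[0,-0.04,0],[0,0,0],0.0],[[0,-0.05,0],[0,0,0],0.0],[[0,-0.05,0],[0,0,0],0.0],[[0,-0.02,0],[0,0,0],0.0],[[0,0,0],[0,0,0],0.0],[[0,0,0],[0,0,0],0.0]]'

```text
time_s: 21.6
tcp_pos: [0.4997, 0.165, 0.1987]
ee_rot: [[0.068, -0.002, 0.998], [-0.998, -0.001, 0.068], [0.001, -1.0, -0.002]]
wrist_force: [-0.1, 0.8, -0.8]
gripper_width: 0.008
```

```bash
python3 chk.py k2.png; python3 look.py p5.png
python3 - <<'E'
from pk import *
im,C=load("p5")
for c,b,k in blobs(im,(5,150,80),(17,255,255),200):
    ro=cv2.minAreaRect((cast(C,k[:,0],.068)[:,:2]*1000).astype(np.float32));print("panel",c.round(1),np.round(ro[0],1),np.round(ro[1],1))
for c,b,k in blobs(im,(97,60,60),(115,255,255),40):
    g=cast(C,k[:,0],.044)*1000;print("blue z44",c.round(1),b[4],g.min(0).round(),g.max(0).round())
E
python3 -c "
import cv2
cv2.imwrite('pics/p5c.png',cv2.resize(cv2.imread('pics/p5.png')[0:200,180:460],None,fx=2.5,fy=2.5))"
```

```text
[-0.1  0.8 -0.8] [0.4997 0.165  0.1987] 21.6
side [332.5 199.5] [324 182  17  36 261] [0.586 0.158 0.045]
scene [348.7 223.1] [326 216  46  12 195] [0.587 0.174 0.045]
tcp [0.4997 0.1649 0.1984] zyaw 3.89 tooly [-0.0027 -0.0016 -1.    ] J [ 35.9  13.7 -15.4  -0.  -61.2  58. ] t 21.7
[317.6  70.5] 704 [620.7 172.2] [14.8 47.3] 3.9 centroid [0.6207 0.1726 0.012 ] in tool [0.0006 0.1861 0.1217]
panel [314.9 101.4] [587.1 171.8] [ 11.4 133.3]
blue z44 [317.6  70. ] 750 [609. 150.  44.] [626. 194.  44.]
```

View pics/p5c.png

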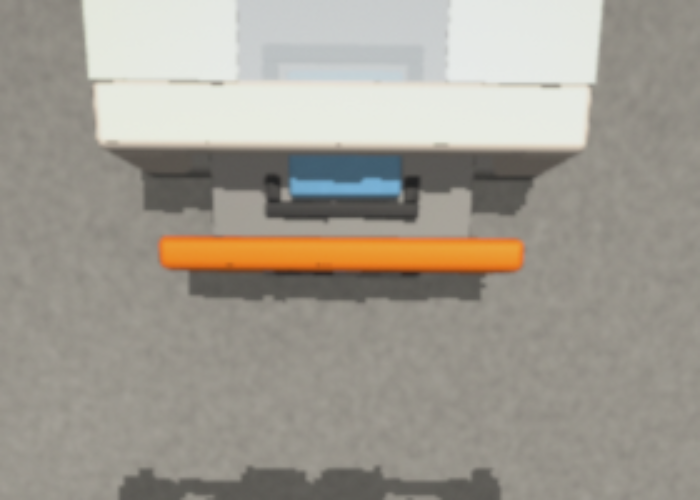

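The panel has moved from x≈0.529 to 0.587, so the tray is about 57 mm in and unchanged after more than 1 s. The tile is visible flat behind the front rim (front edge at 609 mm, rim inner edge about 608 mm). Handing in.

```bash
python3 chk.py k3.png; python3 -c "
from station import *
print(finish_job())"
```

```text
[ 0.5 -0.1 -0.7] [0.4998 0.1649 0.1985] 21.75
side [332.4 199.6] [324 182  17  36 258] [0.586 0.158 0.045]
scene [348.5 223.2] [326 216  46  12 194] [0.587 0.174 0.045]
the job is handed in; nothing more can be done
None
```

The blue tile is in the reader's pocket and the tray is latched in. I handed the job in at about 22 s; no verdict is reported.

- **Tile:** I took the smaller blue tile and set it down softly with about 5 N of contact. Its centre was about 1.6 mm from the pocket's, square to the rim, and it looked flat.
- **Press:** I pressed the tray until the force read about 14 N along its travel (about 15.4 N in total, counting an upward component) and held it there. That is under the 18 N limit.
- **Last checks:** After release the tray sat about 57 mm in and had not moved more than a second later. The gripper was well clear with the wrist force near zero. The part of the tile still visible lay against the front rim, as expected.
- **Small disagreements:** The pocket's height came out at 31 mm, against the 32 mm floor and 36 mm rim in the text. Estimates of its position differed by 1–4 mm between cameras, and I used the near wrist views. I did not re-measure the other tiles or the cup at the end, but nothing suggested the arm touched them.

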